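# Fresh sample tray from the case

### The job

Get one clean sample tray out of the shut tray case: put the spatula's blade under the lip of the lid, prise the lid up with it and open it right up past vertical, and lay the spatula down on the counter. The trays cling to each other, so peel off only the top one: raise its tabbed corner first while the opposite corner stays seated, and leave the second tray seated in the case. Finish while holding the tray in the gripper, level and still, beside the case and clear of it, 15 cm or more above the counter, with the beaker, the vial and the timer undisturbed.

Things in the scene. Friction and masses are not known exactly. Their poses are not given: they have to be found in the camera images.
- case: base of the grey plastic tray case, fixed, 124 x 124 mm, 14 mm high (49 mm with the lid shut). Origin: centre of its underside on the counter; z up. Hinge along its +y side; lip and thumb notch in the middle of its -y side. The notch is 52 mm wide along x, z 4 to 14 mm, and runs 12 mm into the base under the lid's front edge
- lid (a joint): angle of the hinged lid (rad): 0 shut, 1.57 upright, 1.85 at its stop. Stiff hinge (0.12 N m friction): it stays at any angle; about 1.5 N upward at the lip raises it. The lid is a hollow shell 124 x 124 mm, 34 mm deep outside, 31 mm inside, walls 3 mm
- lid_hinge (a point): middle of the lid's hinge line, at the case's (0, +62, 14) mm; the hinge line is the case's x axis direction
- lid_lip (a point): middle of the underside of the lid's lip, 130 mm from the hinge line; with the lid shut at the case's (0, -68, 14) mm. The lip is 46 mm wide, 4 mm thick and stands 7 mm out from the lid's front wall; 14 mm of free height under it when shut. Behind the front wall the trays begin, 17 mm further in
- tray: top tray of the stack, white plastic, about 40 g: eight-sided rim 84 x 84 mm, 8 mm high, bowl to 12 mm below the rim. Origin: middle of the rim's underside, axes as the case's, at the case's (0, 0, 30) mm while seated. Four sprung nubs in the tray below grip it 5 mm deep: straight up it takes about 9 N and brings the second tray; peeled by the tab 3 to 5 N, half free when the tab is 12 mm up
- tray_tab (a point): the place to grip on the top tray's tab, 65 mm from the tray's middle along its (-1, -1) diagonal, 34 mm above the counter while seated. The tab is 12 mm wide (across the diagonal), 8 mm thick, and reaches from the rim's corner, 51 mm, to 75 mm from the tray's middle. Below it only the bottom tray's tab, whose top is 22 mm above the counter
- tray_far (a point): underside of the top tray's rim at its far corner, across from the tab, 51 mm from the tray's middle along its (+1, +1) diagonal: the tray turns about this corner as it is peeled
- second (a joint): height by which the second tray has risen from its seat in the case (m): 0 seated. It is wedged in the case: it can only rise, and takes about 6.5 N to move
- second_rim (a point): middle of the top of the second tray's rim; the second tray is like the top one, its tab at the (+1, +1) corner
- spatula: steel spatula with a blue handle, 178 mm long, about 28 g, lying flat, loose. Origin: middle of its length, underside; long axis its own y. Handle from y 4 to 89 mm, 10 mm wide, 8 mm high; blade at the -y end, y -89 to -47 mm, 12 mm wide, 1 to 6 mm above the origin's plane
- spatula_grip (a point): on the handle, 25 mm from the origin along +y, 4 mm up: a good place to grip; the blade's tip is 114 mm from here
- spatula_tip (a point): tip of the blade
- beaker: small clear beaker, 46 mm across, 57 mm high, loose bystander; origin under its middle
- vial: small amber bottle with a black cap, 33 mm across, 86 mm high, loose bystander; origin under its middle
- timer: small white bench timer, 66 x 62 x 18 mm, loose bystander; origin under its middle

How it is judged (in metres and radians):
On the way, in this order (a step that is already met when the one before it is completed fails the run):
1. the lid is prised up by the spatula: it stands more than 0.2 rad open while the spatula bears on it (value of joint lid above 0.2 rad and contact force between spatula and lid above 0.2 N), for 0.05 s.
2. the lid stands open beyond vertical and the spatula lies on the counter, let go (value of joint lid above 1.57 rad and height (world z) of spatula below 0.012 m and contact force between the fingers and spatula below 0.1 N), for 0.2 s.
3. the tabbed corner of the top tray is up more than 12 mm while the opposite corner is still within 5 mm of its seat (z of tray_tab in the frame of case above 0.046 m and z of tray_far in the frame of case below 0.035 m), for 0.1 s.
At the end, for the whole second after the job is handed in: The tray is in the gripper (over 1 N), at rest, level within 0.25 rad, over 130 mm above the counter, its middle over 120 mm to the side of the case's middle, not touching it; lid past vertical (1.57 rad); second tray within 3 mm of its seat; spatula flat on the counter (height (world z) of tray above 0.13 m and angle between tray's own z axis and vertical below 0.25 rad and horizontal distance between tray and case above 0.12 m and contact force between the fingers and tray above 1 N and contact force between tray and case below 0.1 N and linear speed of tray below 0.03 m/s and value of joint lid above 1.57 rad and value of joint second below 0.003 m and height (world z) of spatula below 0.012 m and angle between spatula's own z axis and vertical below 0.2 rad); the arm keeps its last pose, push and grip.
It fails at once if the second tray is lifted more than 4 mm from its seat (value of joint second above 0.004 m).
It fails at once if the beaker, the vial or the timer is shifted by more than 25 mm, or the beaker or the vial is tipped (distance of any of beaker, vial, timer from where it was at the start of the episode above 0.025 m or angle between any of beaker, vial's own z axis and vertical above 0.5 rad).
It also fails if it takes over 53 s, if anything falls off the work surface, if the arm or the gripper's body presses on something with over 40 N, if the wrist force passes 120 N, or if a joint passes its speed limit or range.

### The arm

A 7-joint arm with a two-finger parallel gripper is mounted at the origin on a cart in front of the work surface, level with it; the furniture and walls round the work are solid. World frame = base frame: x ahead of the robot, y to its left, z up, the work surface at z = 0. Lengths are in mm, angles in rad, forces in N, time in s.
With the tool pointing down it reaches from about 400 to 900 mm from the base axis. Payload 5.6 kg.
Tool frame: the origin (TCP) lies midway between the tips of the shut fingers; the grasp point (between the pads) lies 19 mm behind it; x points along the fingers, y is the direction in which the jaws open and shut, and the axes are right-handed (so a half turn about x gives the same grasp; the last joint's range is limited). The gripper opens to 92 mm and grips with 3 to 60 N. Pads are 20 mm wide; open, the fingers measure 128 mm over their backs; the gripper's body (75 mm by 189 mm) begins 69 mm behind the grasp point.
Start: joints at [-1.201, 0.468, -0.012, 1.603, 0.006, 1.071, -0.056], TCP at [260.805, 595.391, 214.592] pointing down, gripper open.
Joint ranges: [-2.53, 2.53], [-0.31, 2.02], [-1.57, 1.55], [0.28, 2.44], [-1.29, 4.43], [0.15, 1.84], [-2.92, 2.92]. Speed limits (rad/s): [2.57, 2.57, 3.14, 3.14, 3.14, 3.14, 3.14].

### API

Orientations are given as a rotation vector (axis times angle).
In Python, from cell import robot, grip, kin, viewer gives the robot as it stands. Calls block until the motion is done:
- robot.movep(position, orientation): joint-space move of the TCP to a pose.
- robot.servo_line(position, feed=150, rotation=None): straight line of the TCP; rotation=None keeps the orientation; feed is the mean speed in mm/s.
- robot.goto_joints(angles): joint-space move.
- grip(opening, newtons=None): opening from 0.0 (shut) to 1.0 (fully open); newtons is the grip in N (None keeps the last); returns when the fingers have stopped.
- robot.hold(seconds).
- kin.ik(position, orientation): joint angles nearest the present ones, or None.
- robot.observe(): the state.
- viewer.read_camera(name): name is "side" or "top"; returns the picture (384x512x3 uint8, red, green, blue); there is no depth.
- viewer.camera_info(name): a dict with "camera_matrix" (3x3 intrinsics, pixels), "R" (3x3) and "t" (3): a world point X has camera coordinates R X + t. Camera axes: x right, y down, z forward; pixel columns grow to the right and rows downward; lengths in mm; the calibration is good to about 2 mm. A picture is of the moment at which its call begins. camera_info takes no time and is no camera call.
A pose or a line that the arm cannot do raises robot.IKError and nothing moves.
- robot.job_done(): hands the job in, once; it reports no verdict.
Trained networks look in the newest picture that a camera, given by its name, has taken for a name from the list of things; names that differ only in an ending like _2 or _b are one class to them, and where a whole thing is asked for, a point or a joint stands for the part that bears it (a point fixed in the world has none). Each returns a list of dicts, best first, with "confidence" (0 to 1); they miss things now and then, are a little off and sometimes report something else, mostly with a low value. They report only what shows in the picture. A call takes as long as a camera call.
- viewer.silhouettes(name, camera): "mask" (384x512 bool, what is visible of it).
- viewer.pinpoint(name, camera): "at" ([x, y, z] in mm, in the coordinates of the camera as it stood for that picture, good to about 4 mm: a listed point, or the origin of a listed thing).
The state is a dict: "t": time; "joints": joint angles; "joint_velocities": joint speeds; "joint_torque": joint torques, N m; "tcp_pos": TCP position; "tcp_rot": TCP orientation; "contact_force": force on the tool from outside, world axes, zero at the start; "wrist_torque": the same for the moment, N m; "grip_width": opening from 0.0 (shut) to 1.0 (fully open).
Only numpy, scipy, OpenCV 4.12 (cv2) and the standard library are available. Lean on these libraries where they do the work, as an engineer would, in place of code of your own. Each camera call takes 0.05 s, during which the arm holds its last target.

## Working session

There is one attempt and no reset: what is moved stays moved. The work goes in short steps, each a Python script; the robot and the scene stay as the last script left them, time stands still between calls to the robot, and variables do not carry over. Pictures are saved under pics/ and viewed, and the job is handed in when it is done.

```bash
ls; mkdir -p pics; cat > h.py <<'E'
import numpy as np, cv2
from scipy.spatial.transform import Rotation as Ro
from cell import robot, grip, kin, viewer
def pic(cam,name):
    im=viewer.read_camera(cam); cv2.imwrite(f'pics/{name}.png',cv2.cvtColor(im,cv2.COLOR_RGB2BGR)); return im
def pin(name,cam):
    ci=viewer.camera_info(cam); R=np.array(ci['R']);t=np.array(ci['t'])
    return [(np.round(R.T@(np.array(d['at'])-t),1),round(d['confidence'],2)) for d in viewer.pinpoint(name,cam)]
def proj(X,cam):
    ci=viewer.camera_info(cam); c=np.array(ci['R'])@np.array(X)+np.array(ci['t']); p=np.array(ci['camera_matrix'])@c; return p[:2]/p[2]
def ray(u,v,cam,z):
    ci=viewer.camera_info(cam); R=np.array(ci['R']);t=np.array(ci['t']);C=-R.T@t
    d=R.T@np.linalg.solve(np.array(ci['camera_matrix']),[u,v,1.]); return C+d*(z-C[2])/d[2]
def rv(x,y):
    x=np.array(x,float);x/=np.linalg.norm(x);y=np.array(y,float);y-=x*(x@y);y/=np.linalg.norm(y)
    return Ro.from_matrix(np.array([x,y,np.cross(x,y)]).T).as_rotvec()
E
python3 - <<'E'
from h import *
for c in ['top','side']:
    pic(c,c+'0')
    ci=viewer.camera_info(c); print(c,-np.array(ci['R']).T@np.array(ci['t']))
    for n in ['case','lid_hinge','lid_lip','spatula','spatula_grip','spatula_tip','beaker','vial','timer']:
        print(n,[(p.tolist(),k) for p,k in pin(n,c)[:2]])
print(robot.observe())
E
```

```text
pics
top [406.66772001 -34.32713812 957.48458003]
case [([547.8, 73.7, -2.1], 0.75)]
lid_hinge [([555.2, 140.0, 12.0], 0.7), ([539.3, 5.9, 13.8], 0.17)]
lid_lip [([535.1, 4.5, 9.9], 0.57)]
spatula [([456.1, -232.1, 4.4], 0.52)]
spatula_grip [([454.0, -252.8, 3.2], 0.79)]
spatula_tip [([454.9, -139.2, 3.6], 0.62)]
beaker [([669.8, -370.8, 0.3], 0.84)]
vial [([454.1, -232.1, 2.5], 0.73), ([721.6, -45.2, -2.5], 0.61)]
timer [([385.8, 176.1, -3.8], 0.6)]
side [  244.86146743 -1084.46213085   652.2830876 ]
case [([546.1, 73.9, 3.9], 0.74), ([456.4, -257.6, 6.9], 0.66)]
lid_hinge [([558.5, 138.8, 17.1], 0.66)]
lid_lip [([546.0, 8.9, 10.7], 0.71)]
spatula [([454.7, -228.7, -2.0], 0.67)]
spatula_grip []
spatula_tip [([457.8, -142.8, 1.7], 0.57)]
beaker [([674.1, -365.3, -1.0], 0.71)]
vial [([729.8, -42.2, 2.0], 0.69)]
timer [([385.3, 177.6, 2.9], 0.49)]
{'t': 1.0, 'joints': array([-1.20096749,  0.46747519, -0.01158034,  1.60271315,  0.00598392,
        1.071412  , -0.05628007]), 'joint_velocities': array([ 0.00025131, -0.00190485, -0.00034046,  0.00173258,  0.00062581,
       -0.00041102, -0.00095416]), 'joint_torque': array([ 9.62147601e-05, -5.20416427e+01, -1.25793647e-02, -2.44068950e+01,
       -5.67398581e-02,  1.11014099e-02,  2.37523290e-05]), 'tcp_pos': array([260.82787667, 595.37088111, 214.60300242]), 'tcp_rot': array([ 0.32389296,  1.5463846 , -0.32385946]), 'contact_force': array([ 0.60135241, -0.48546722,  0.38524776]), 'wrist_torque': array([ 0.00038666, -0.05381251, -0.0548473 ]), 'grip_width': 1.0014785119178562}
```

View pics/top0.png

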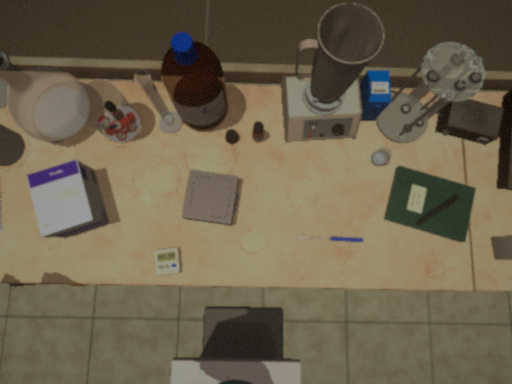

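View pics/side0.png

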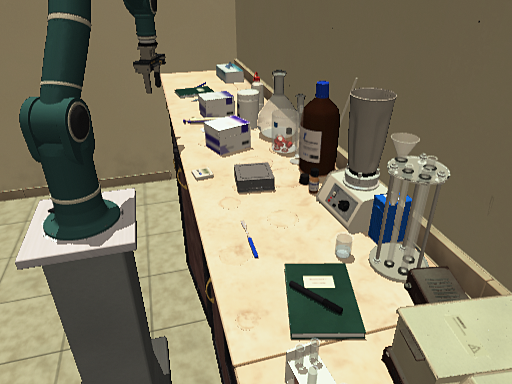

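The case is at about top (210,197), the spatula at (300–362,239) with its blade to the left (+y), and the timer at (167,261). The vial is at (258,130) and the beaker at (380,157), both clear of the work. Next I'll refine the case and spatula poses from their silhouettes.

```bash
cat > fit.py <<'E'
from h import *
from scipy.optimize import minimize
def fitbox(m,cam,pts,x0):
    def f(q):
        c,s=np.cos(q[2]),np.sin(q[2]); P=[np.array([q[0]+c*a-s*b,q[1]+s*a+c*b,z]) for a,b,z in pts]
        uv=np.array([proj(p,cam) for p in P]); h=cv2.convexHull((uv*4).astype(np.float32)).astype(np.int32)
        g=np.zeros((384*4,512*4),np.uint8); cv2.fillConvexPoly(g,h,1)
        M=cv2.resize(m.astype(np.uint8),(2048,1536),interpolation=cv2.INTER_NEAREST)
        return 1-(g&M).sum()/((g|M).sum())
    x0=np.array(x0,float)
    r=minimize(f,x0,method='Nelder-Mead',options=dict(initial_simplex=[x0,x0+[6,0,0],x0+[0,6,0],x0+[0,0,.08]],maxfev=120,xatol=.05,fatol=1e-4))
    return np.round(r.x,3),round(1-r.fun,3)
E
cat > s1.py <<'E'
from fit import *
box=[(a,b,z) for a in(-62,62) for b in(-62,62) for z in (0,48)]
hw=[(a,b,z) for a,b in((-5,89),(5,89),(-5,4),(5,4)) for z in(0,8)]+[(a,b,z) for a,b in((-6,-89),(6,-89),(-6,-47),(6,-47)) for z in(1,6)]
for c in ['top','side']:
    im=pic(c,c+'1')
    for n in ['lid','case','spatula']:
        for d in viewer.silhouettes(n,c)[:2]:
            m=np.array(d['mask']); ys,xs=np.nonzero(m); print(c,n,round(d['confidence'],2),m.sum(),xs.min(),xs.max(),ys.min(),ys.max())
            np.save(f'm_{c}_{n}.npy',m) if d['confidence']>.5 else 0
            if n!='spatula' and m.sum()>500: print(fitbox(m,c,box,[547,74,-.1]))
            if n=='spatula' and m.sum()<900: print(fitbox(m,c,hw,[455,-229,0.0]))
E
python3 s1.py
```

```text
top lid 0.88 2592 182 238 169 225
(array([ 5.47076e+02,  7.39050e+01, -1.37000e-01]), np.float64(0.961))
top case 0.77 2635 182 238 169 225
(array([ 5.47245e+02,  7.46860e+01, -1.20000e-01]), np.float64(0.957))
top spatula 0.48 239 295 362 235 241
(array([ 4.50645e+02, -2.31504e+02, -2.60000e-02]), np.float64(0.673))
side lid 0.63 884 234 273 163 188
(array([ 5.5615e+02,  9.4146e+01, -1.6200e-01]), np.float64(0.827))
side case 0.8 1153 233 274 162 193
(array([ 5.48614e+02,  6.99580e+01, -9.50000e-02]), np.float64(0.955))
side spatula 0.58 82 242 256 222 256
(array([ 4.54407e+02, -2.26999e+02, -2.70000e-02]), np.float64(0.418))
```

```bash
cat >> h.py <<'E'
C=np.array([547.3,73.6]); YAW=-0.12
def W(x,y,z): 
    c,s=np.cos(YAW),np.sin(YAW); return np.array([C[0]+c*x-s*y,C[1]+s*x+c*y,z])
def D(x,y,z):
    c,s=np.cos(YAW),np.sin(YAW); return np.array([c*x-s*y,s*x+c*y,z])
def st(msg=''):
    o=robot.observe(); print(msg,round(o['t'],2),np.round(o['tcp_pos'],1),'F',np.round(o['contact_force'],1),'T',np.round(o['wrist_torque'],2),'g',round(o['grip_width'],3)); return o
E
python3 - <<'E'
from h import *
print(Ro.from_rotvec(robot.observe()['tcp_rot']).as_matrix().round(2))
for s in(1,-1):
    for nm,p,y in(('pick',[454,-253,2],[s,-.0,0]),('ins',W(0,-168,7),D(s,0,0)),('end',W(0,0,105),D(s,0,0))):
        j=kin.ik(list(p),list(rv([0,0,-1],y))); print(s,nm,None if j is None else np.round(j,2))
im=cv2.imread('pics/top1.png'); b=im.astype(int); m=(b[...,0]-b[...,2]>50); m[:225]=0;m[:,:290]=0;m[250:]=0;m[:,370:]=0
ys,xs=np.nonzero(m); print(len(xs),xs.min(),xs.max()); p=np.polyfit(xs,ys,1)
for u in(xs.min()-.5,xs.max()+.5): print(ray(u,np.polyval(p,u),'top',6))
E
```

```text
[[ 0.    0.4   0.92]
 [ 0.    0.92 -0.4 ]
 [-1.    0.    0.  ]]
1 pick [-0.04  0.66  0.62  2.08 -0.67  0.61  1.04]
1 ins [-0.21  0.62  0.41  2.03 -0.43  0.58  0.38]
1 end [-0.58  0.48  0.49  1.96 -0.31  0.78 -0.03]
-1 pick [-0.36  0.93  1.11  2.09 -1.13  0.92 -1.72]
-1 ins [-0.68  0.93  1.11  2.05 -1.11  0.93 -2.2 ]
-1 end [-0.09  0.45 -0.14  1.92  0.09  0.77  2.75]
58 332 361
[ 450.97644831 -239.30348909    6.        ]
[ 448.80113164 -317.61130746    6.        ]
```

```bash
cat > s2.py <<'E'
from h import *
o=rv([0,0,-1],[1,0,0])
robot.movep([470,-60,230],o); st('way')
robot.movep([452,-255,60],o); 
grip(0.5)
st('above')
pic('top','top2'); pic('side','side2')
E
python3 s2.py
```

```text
way 3.84 [470.3 -59.  229.9] F [-0.1 -0.7  0.1] T [-0.06  0.07  0.1 ] g 1.0
above 5.67 [ 451.9 -255.1   60. ] F [ 0.  -0.2  0.3] T [-0.06  0.04 -0.04] g 0.497
```

View pics/side2.png

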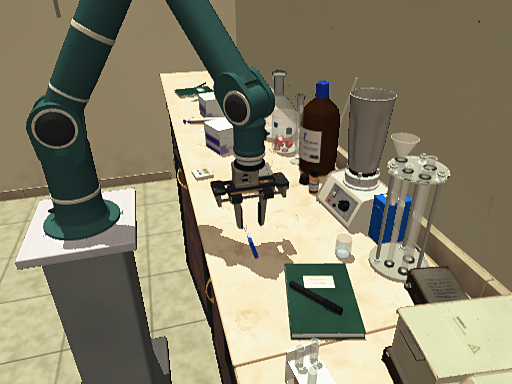

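The fingers, near (240–262,225), straddle the handle. Descending to grip it.

```bash
cat > s3.py <<'E'
from h import *
o=rv([0,0,-1],[1,0,0])
robot.servo_line([452,-255,2.5],feed=120); st('down')
grip(0.0,50); st('gripped')
robot.servo_line([452,-255,50],feed=150)
oc=rv([0,0,-1],D(1,0,0))
robot.movep(W(0,-225,50),oc); st('pre')
robot.servo_line(W(0,-225,8.5),feed=120); st('low')
pic('top','top3'); 
for c in('top','side'):
    pic(c,c+'3')
    print(pin('spatula_tip',c),pin('lid_lip',c),pin('spatula',c))
print('want tip',W(0,-111,8))
E
python3 s3.py; python3 -c "
import cv2
a=cv2.imread('pics/top3.png')[140:270,150:350];b=cv2.imread('pics/side3.png')[130:260,190:390]
import numpy as np
cv2.imwrite('pics/c3.png',cv2.resize(np.vstack([a,b]),None,fx=2.2,fy=2.2,interpolation=cv2.INTER_CUBIC))"
```

```text
down 6.4 [ 451.8 -255.2    2.2] F [-0.4 -0.2  0.3] T [-0.12  0.03  0.  ] g 0.497
gripped 7.05 [ 452.1 -255.     2.6] F [0.9 0.9 1.2] T [ 0.01  0.05 -0.01] g 0.098
pre 8.08 [ 519.7 -149.1   48.9] F [ 0.2 -0.8  0.9] T [-0.09  0.07  0.  ] g 0.1
low 8.57 [ 519.7 -151.     8.3] F [ 0.7 -0.2 -0.1] T [-0.03  0.06  0.  ] g 0.102
[] [(array([539.1,   2.1,  12.4]), 0.57)] []
[] [(array([542.9,   9.5,  11.8]), 0.64)] [(array([ 525.8, -124.9,    6.6]), 0.4)]
want tip [534.01194499 -36.60175858   8.        ]
```

View pics/c3.png

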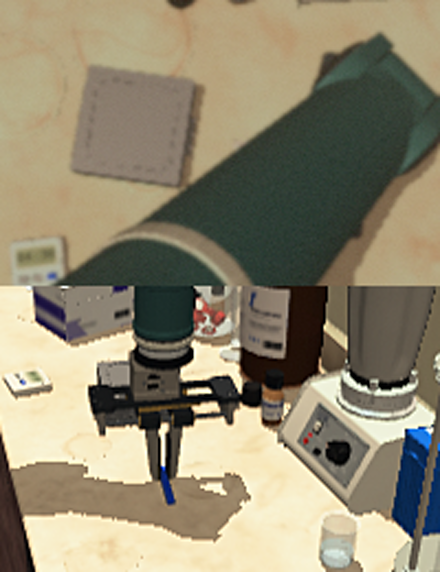

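```bash
python3 - <<'E'
from h import *
for e in(-70,-64,-58): print(e,proj(W(0,-225+e,10),'side'))
im=cv2.imread('pics/side3.png').astype(int); m=(im[...,0]-im[...,2]>60); m[:205]=0;m[240:]=0;m[:,:240]=0;m[:,290:]=0
ys,xs=np.nonzero(m); print(len(xs),[(y,xs[ys==y].min(),xs[ys==y].max()) for y in sorted(set(ys))])
E
```

```text
-70 [267.33659172 229.46784392]
-64 [266.96997497 228.25096524]
-58 [266.60677661 227.04543291]
49 [(np.int64(212), np.int64(263), np.int64(264)), (np.int64(213), np.int64(263), np.int64(264)), (np.int64(214), np.int64(263), np.int64(264)), (np.int64(215), np.int64(263), np.int64(265)), (np.int64(216), np.int64(263), np.int64(265)), (np.int64(217), np.int64(263), np.int64(265)), (np.int64(218), np.int64(263), np.int64(266)), (np.int64(219), np.int64(264), np.int64(266)), (np.int64(220), np.int64(264), np.int64(266)), (np.int64(221), np.int64(264), np.int64(266)), (np.int64(222), np.int64(265), np.int64(267)), (np.int64(223), np.int64(265), np.int64(267)), (np.int64(224), np.int64(265), np.int64(267)), (np.int64(225), np.int64(266), np.int64(268)), (np.int64(226), np.int64(266), np.int64(268)), (np.int64(227), np.int64(266), np.int64(268)), (np.int64(228), np.int64(266), np.int64(268))]
```

```bash
cat > s4.py <<'E'
from h import *
import sys
robot.servo_line(W(0,-190,8),feed=120)
robot.servo_line(W(0,-169,8),feed=60); o=st('in')
if np.abs(o['contact_force']).max()>8: sys.exit('force')
def E(t): return 62-121*np.cos(t),14+121*np.sin(t)
for t in np.linspace(0.04,0.4,7):
    y,z=E(t); robot.servo_line(W(0,y+5+10*t/0.8-114,z-3.5),feed=60); o=st(f'{t:.2f}')
    if np.abs(o['contact_force']).max()>15: sys.exit('force')
pic('side','side4'); pic('top','top4'); print(pin('lid_lip','side'),W(0,62-130*np.cos(.4),14+130*np.sin(.4)))
E
python3 s4.py; python3 -c "
import cv2
b=cv2.imread('pics/side4.png')[100:260,170:390]
cv2.imwrite('pics/c4.png',cv2.resize(b,None,fx=3,fy=3,interpolation=cv2.INTER_CUBIC))"
```

```text
in 9.97 [527.1 -93.9   8. ] F [-0.1 -0.9 -0.2] T [-0.06  0.11 -0.  ] g 0.097
0.04 10.24 [527.3 -92.9  15.7] F [-0.7  0.3 -0.8] T [-0.28  0.22  0.01] g 0.099
0.10 10.52 [527.7 -91.4  23. ] F [-0.1  0.7 -0.7] T [-0.34  0.2   0.07] g 0.095
0.16 10.79 [527.9 -89.5  30.1] F [-1.3 -1.7 -1. ] T [-0.32  0.17  0.02] g 0.099
0.22 11.07 [528.  -87.4  37.2] F [-0.9 -0.8 -2. ] T [-0.38  0.22  0.08] g 0.098
0.28 11.34 [528.5 -84.6  44.3] F [-0.2 -0.2 -1.4] T [-0.23  0.18  0.04] g 0.102
0.34 11.62 [528.8 -81.7  51.2] F [-1.   0.5 -1. ] T [-0.16  0.18  0.05] g 0.096
0.40 11.89 [529.2 -78.3  58. ] F [-0.8 -0.9 -0.6] T [-0.12  0.17  0.02] g 0.095
[(array([547.6,  16.5,  58.6]), 0.71)] [540.38806505  16.27728525  64.6243845 ]
```

View pics/c4.png

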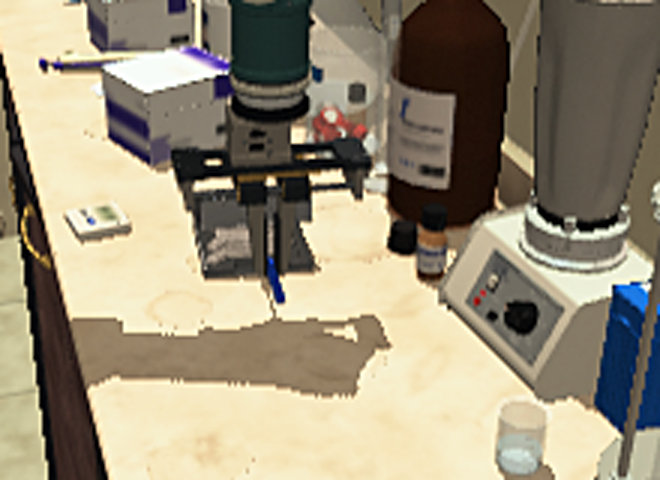

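Inside of the case is visible at crop (210–310,200–270). The lid is raised to about 0.35 rad, with the blade carrying it. Continuing the opening arc.

```bash
cat > s5.py <<'E'
from h import *
import sys
def E(t): return 62-121*np.cos(t),14+121*np.sin(t)
def T(t,r=91,d=31): return 62-r*np.cos(t)+d*np.sin(t),14+r*np.sin(t)+d*np.cos(t)
P=[]
for t in np.linspace(0.5,0.8,4):
    y,z=E(t); P.append((t,y+5+10*t/0.8,z))
for t in np.linspace(0.8,1.1,4): P.append((t,)+T(t))
for t,y,z in P:
    robot.servo_line(W(0,y-114,z-3.5),feed=90); o=st(f'{t:.2f}')
    if np.abs(o['contact_force']).max()>15: sys.exit('force')
pic('side','side5'); pic('top','top5'); print(pin('lid_lip','side'),pin('lid_lip','top'),W(0,62-130*np.cos(1.1),14+130*np.sin(1.1)))
E
python3 s5.py; cat > crop.py <<'E'
import cv2,sys
n,r0,r1,c0,c1,f=sys.argv[1],*map(int,sys.argv[2:7])
b=cv2.imread(f'pics/{n}.png')[r0:r1,c0:c1]
cv2.imwrite(f'pics/{n}c.png',cv2.resize(b,None,fx=f,fy=f,interpolation=cv2.INTER_CUBIC))
E
python3 crop.py side5 100 260 170 390 3
```

```text
0.50 12.33 [530.  -71.9  68.8] F [-0.4  0.1 -0.3] T [-0.07  0.13 -0.03] g 0.097
0.60 12.62 [530.9 -64.3  78.9] F [ 0.3  0.7 -0.8] T [-0.01  0.06 -0.04] g 0.097
0.70 12.92 [531.9 -55.8  88.5] F [ 0.2  0.4 -1.3] T [-0.1   0.07 -0.02] g 0.101
0.80 13.21 [533.  -46.4  97.4] F [-0.5  0.6 -0.1] T [-0.08  0.09  0.01] g 0.099
0.80 13.68 [536.1 -18.3  97.2] F [0.7 0.5 0. ] T [-0.07  0.05 -0.  ] g 0.098
0.90 13.93 [537.4 -10.  101.2] F [ 0.3 -0.1  0. ] T [-0.14  0.05  0.03] g 0.099
1.00 14.19 [ 5.385e+02 -5.000e-01  1.039e+02] F [-0.2  0.  -1.4] T [-0.05  0.08 -0.05] g 0.098
1.10 14.45 [539.6   9.  105.7] F [ 1.  -1.1  0.7] T [-0.08  0.03  0.02] g 0.098
[(array([553. ,  74.6, 125.2]), 0.75)] [] [547.66302777  76.61069637 129.85695681]
```

View pics/side5c.png

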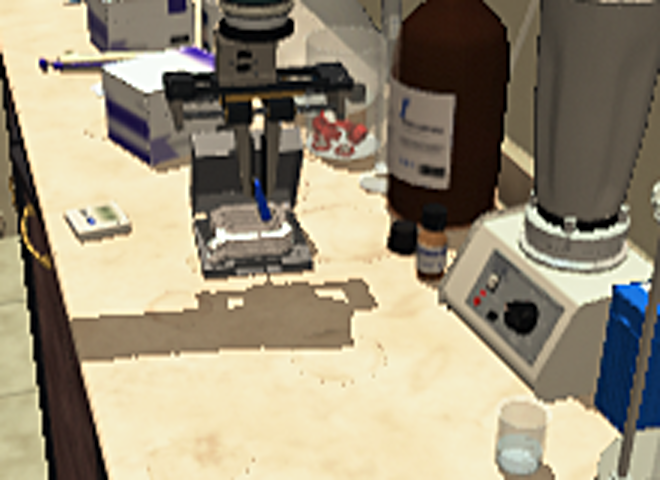

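```bash
cat > s6.py <<'E'
from h import *
import sys
def T(t,r=91,d=31): return 62-r*np.cos(t)+d*np.sin(t),14+r*np.sin(t)+d*np.cos(t)
for t in np.linspace(1.2,1.84,7):
    y,z=T(t)
    robot.servo_line(W(0,y-114,z-3.5),feed=90); o=st(f'{t:.2f}')
    if np.abs(o['contact_force']).max()>15: break
pic('side','side6'); print(pin('lid_lip','side')); pic('top','top6');print(pin('lid_lip','top'))
for t in(1.57,1.7,1.8,1.85): print(t,W(0,62-130*np.cos(t),14+130*np.sin(t)))
E
python3 s6.py; 
python3 crop.py side6 100 260 170 390 3
```

```text
1.20 14.91 [540.7  18.6 106.5] F [ 0.3 -0.6 -0.2] T [-0.05  0.06 -0.04] g 0.1
1.31 15.18 [541.9  29.1 106.3] F [-0.1  0.5 -0.5] T [-0.06  0.1   0.05] g 0.099
1.41 15.44 [543.1  39.2 105.1] F [-0.2  0.6 -0.3] T [-0.09  0.13 -0.  ] g 0.099
1.52 15.71 [544.2  49.  102.7] F [-0.4 -0.8 -0.8] T [-0.07  0.07 -0.01] g 0.098
1.63 15.97 [545.3  58.6  99.3] F [ 0.2  0.2 -0.7] T [-0.01  0.05 -0.02] g 0.099
1.73 16.24 [546.4  67.8  94.9] F [-0.6 -0.1  0. ] T [-0.13  0.07  0.04] g 0.099
1.84 16.51 [547.3  76.4  89.6] F [-0.8 -0.8 -0.5] T [-0.13  0.07  0.05] g 0.099
[(array([565.7, 170.1, 140.3]), 0.84)]
[]
1.57 [554.70976395 135.05135742 143.99995878]
1.7 [556.7273105  151.78346588 142.91642536]
1.8 [558.25800921 164.47800164 140.60019201]
1.85 [559.01105403 170.72322443 138.96577639]
```

View pics/side6c.png

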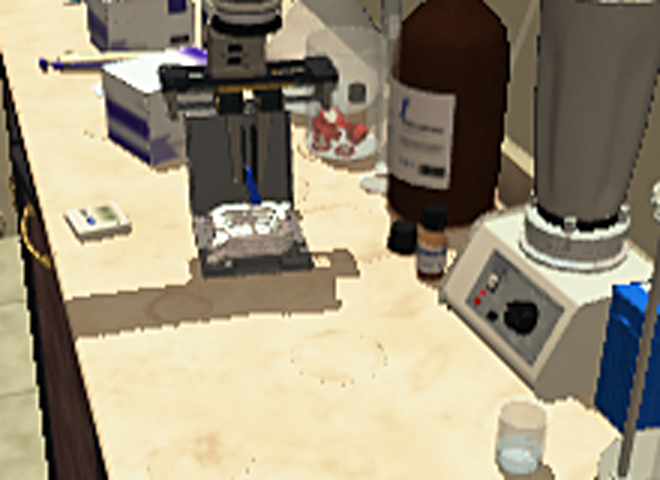

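The lid's lip is at y≈170, z≈140, which puts the lid at about 1.83 rad. Now I'll retract and lay the spatula down.

```bash
cat > s7.py <<'E'
from h import *
robot.servo_line(W(0,-130,92),feed=300); 
o=rv([0,0,-1],[1,0,0])
robot.movep([452,-255,30],o)
robot.servo_line([452,-255,6],feed=100); st('z6')
robot.servo_line([452,-255,3],feed=40); st('z3')
grip(0.4); st('open')
robot.servo_line([452,-255,60],feed=200)
# look from away
robot.movep([440,-120,150],rv([0,0,-1],D(1,-1,0)))
st('away')
for c in('top','side'):
    pic(c,c+'7')
    for n in('tray_tab','tray','tray_far','lid_lip','spatula','case','second_rim'): print(c,n,[(p.tolist(),k) for p,k in pin(n,c)])
print(W(-46,-46,34),W(0,0,30),W(36,36,30))
E
python3 s7.py; 
python3 crop.py side7 100 260 170 390 3;python3 crop.py top7 130 290 150 370 3
```

```text
z6 18.58 [ 452.2 -254.1    5.6] F [ 0.7  0.4 -0.4] T [-0.12  0.08 -0.03] g 0.098
z3 18.83 [ 452.2 -255.     3.2] F [-0.6 -1.1 -0.7] T [-0.06  0.08  0.08] g 0.102
open 19.41 [ 452. -255.    3.] F [-0.9 -0.1  0.6] T [-0.14  0.05  0.  ] g 0.401
away 20.92 [ 439.7 -120.2  149.5] F [-0.4  0.6 -0.1] T [-0.04  0.18  0.03] g 0.394
top tray_tab [([497.4, 36.3, 32.3], 0.98)]
top tray [([547.8, 73.0, 32.1], 0.61)]
top tray_far [([593.5, 109.8, 26.6], 0.6)]
top lid_lip [([559.0, 163.8, 140.9], 0.81)]
top spatula []
top case [([547.0, 75.5, -1.3], 0.69), ([556.7, 136.1, 10.8], 0.57)]
top second_rim []
side tray_tab [([495.2, 38.4, 34.8], 0.56)]
side tray [([551.3, 76.2, 28.0], 0.51), ([453.2, -228.9, -1.8], 0.18)]
side tray_far [([591.3, 101.2, 33.4], 0.82)]
side lid_lip []
side spatula [([451.9, -227.9, -1.9], 0.65)]
side case [([546.3, 74.0, 4.2], 0.58)]
side second_rim [([549.6, 78.7, 29.7], 0.63)]
[496.12404122  33.43756429  34.        ] [547.3  73.6  30. ] [587.35075035 105.03147143  30.        ]
```

View pics/side7c.png

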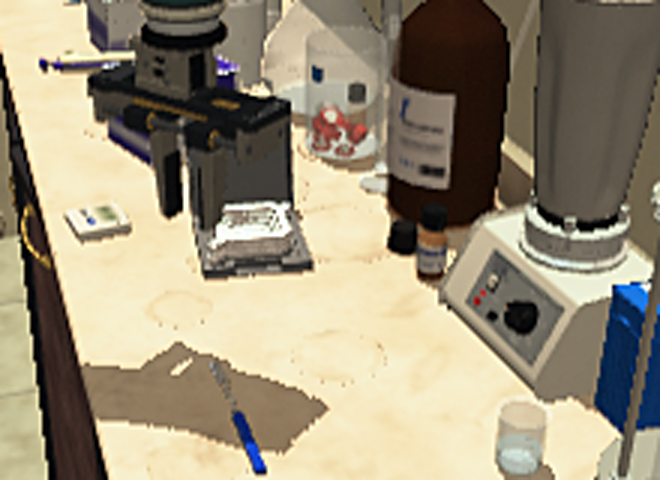

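View pics/top7c.png

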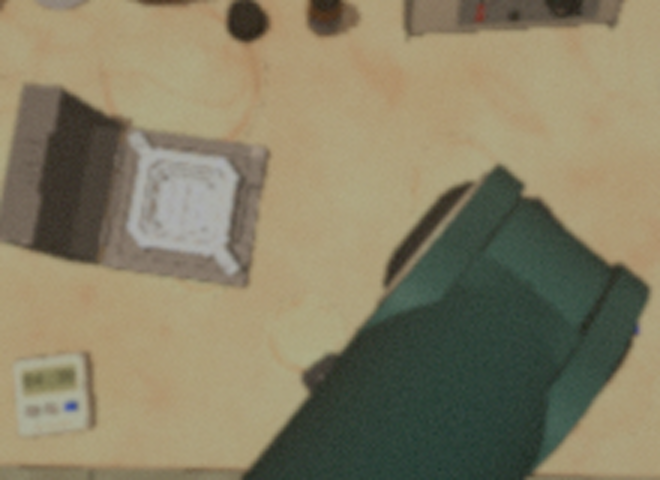

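```bash
cat > s8.py <<'E'
from h import *
from scipy.optimize import minimize
for d in viewer.silhouettes('tray','top')[:1]:
    m=np.array(d['mask']); print(d['confidence'],m.sum())
ys,xs=np.nonzero(m); print(xs.min(),xs.max(),ys.min(),ys.max())
im=cv2.imread('pics/top7.png'); v=im.min(2); w=np.zeros_like(m); 
sub=v[165:230,185:240]; thr,_=cv2.threshold(sub,0,1,cv2.THRESH_OTSU); print('otsu',thr)
w[165:230,185:240]=sub>thr
k=72.1-42
oct_=[(42,k),(k,42),(-k,42),(-42,k),(-42,-k),(-k,-42),(k,-42),(42,-k)]
u=np.array([1,1])/2**.5; n=np.array([1,-1])/2**.5
tab=[tuple(-u*a+n*b) for a,b in((48,-6),(48,6),(75,6),(75,-6))]
tab2=[tuple(u*a+n*b) for a,b in((48,-6),(48,6),(75,6),(75,-6))]
def model(q):
    c,s=np.cos(q[2]),np.sin(q[2]); g=np.zeros((384*4,512*4),np.uint8)
    for poly,z in((oct_,38),(tab,38)) + (((tab2,30),) if two else ()):
        uv=np.array([proj([q[0]+c*a-s*b,q[1]+s*a+c*b,z],'top') for a,b in poly]); cv2.fillPoly(g,[((uv+.5)*4).astype(np.int32)],1)
    return g
for nm,mk,two in(('net',m,False),('otsu',w,True)):
    M=cv2.resize(mk.astype(np.uint8),(2048,1536),interpolation=cv2.INTER_NEAREST)
    f=lambda q:1-(model(q)&M).sum()/(model(q)|M).sum()
    x0=np.array([548,74,-.12]); r=minimize(f,x0,method='Nelder-Mead',options=dict(initial_simplex=[x0,x0+[5,0,0],x0+[0,5,0],x0+[0,0,.1]],maxfev=150))
    q=r.x; c,s=np.cos(q[2]),np.sin(q[2]); print(nm,q.round(3),round(1-r.fun,3),'tab65',q[:2]+[c*-46+s*46,s*-46-c*46])
    e=cv2.findContours(model(q),cv2.RETR_EXTERNAL,cv2.CHAIN_APPROX_NONE)[0]
    big=cv2.resize(im,(2048,1536),interpolation=cv2.INTER_CUBIC); cv2.drawContours(big,e,-1,(0,0,255),1); cv2.imwrite(f'pics/fit_{nm}.png',cv2.resize(big[600:960,680:1000],None,fx=1.6,fy=1.6))
E
python3 s8.py
```

```text
0.81 1051
193 227 179 219
otsu 132.0
net [ 5.48444e+02  7.59450e+01 -1.31000e-01] 0.94 tab65 [496.81623024  36.36604565]Traceback (most recent call last):
  File "s8.py", line 22, in <module>
    x0=np.array([548,74,-.12]); r=minimize(f,x0,method='Nelder-Mead',options=dict(initial_simplex=[x0,x0+[5,0,0],x0+[0,5,0],x0+[0,0,.1]],maxfev=150))
                                  ~~~~~~~~^^^^^^^^^^^^^^^^^^^^^^^^^^^^^^^^^^^^^^^^^^^^^^^^^^^^^^^^^^^^^^^^^^^^^^^^^^^^^^^^^^^^^^^^^^^^^^^^^^^^^^^^^^^
    res = _minimize_neldermead(fun, x0, args, callback, bounds=bounds,
                               **options)
    fxcc = func(xcc)
    fx = function(np.copy(x), *(wrapper_args + args))
  File "s8.py", line 21, in <lambda>
    f=lambda q:1-(model(q)&M).sum()/(model(q)|M).sum()
                  ~~~~~^^^
  File "s8.py", line 17, in model
    uv=np.array([proj([q[0]+c*a-s*b,q[1]+s*a+c*b,z],'top') for a,b in poly]); cv2.fillPoly(g,[((uv+.5)*4).astype(np.int32)],1)
                 ~~~~^^^^^^^^^^^^^^^^^^^^^^^^^^^^^^^^^^^^^
  File "h.py", line 10, in proj
    ci=viewer.camera_info(cam); c=np.array(ci['R'])@np.array(X)+np.array(ci['t']); p=np.array(ci['camera_matrix'])@c; return p[:2]/p[2]
ValueError: time passes only in moves, steps and waits
```

```bash
cd pics; ls -la fit*; python3 -c "
import cv2,numpy as np
cv2.imwrite('f8.png',cv2.resize(np.hstack([cv2.imread('fit_net.png'),cv2.imread('fit_otsu.png')]),None,fx=.75,fy=.75))"
```

```text
-rw-r--r-- 1 agent agent 225264 Dec  6 02:44 fit_net.png[ WARN:0@0.028] global loadsave.cpp:275 findDecoder imread_('fit_otsu.png'): can't open/read file: check file path/integrity
Traceback (most recent call last):
ValueError: all the input arrays must have same number of dimensions, but the array at index 0 has 3 dimension(s) and the array at index 1 has 1 dimension(s)
```

View pics/fit_net.png

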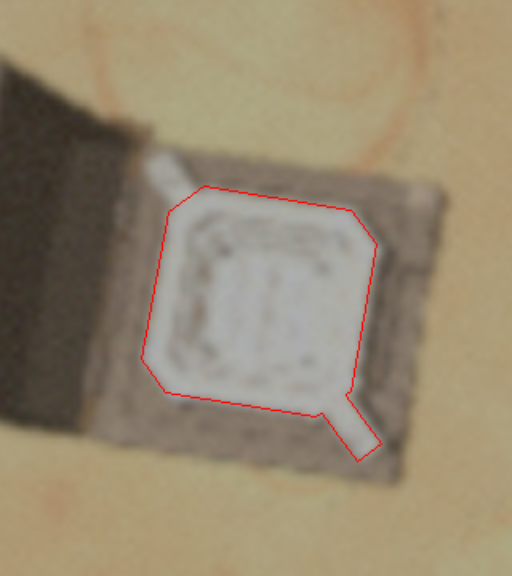

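```bash
sed -i 's/^C=np.array.*/C=np.array([548.2,75.4]); YAW=-0.13/' h.py; cat > peel.py <<'E'
from h import *
S=2**.5; B=0.35
def pose(al,shift=(0,0,0),sg=1,back=0.,G=67.):
    """tool pose rigid with tray peeled by al about far corner; shift in case axes"""
    u=np.array([1,1,0])/S; n=np.array([1,-1,0])/S; F=np.array([36.06,36.06,30])
    x=np.sin(B)*u+np.array([0,0,-np.cos(B)]); p=-u*G+[0,0,34]+x*(9-back)
    R=Ro.from_rotvec(-n*al); p=F+R.apply(p-F)+shift
    return W(*p), rv(D(*R.apply(x)),D(*(sg*R.apply(n))))
if __name__=='__main__':
    for sg in(1,-1):
        for a,sh,b in((0,(0,0,0),80),(0,(0,0,0),0),(.2,(0,0,0),0),(.45,(0,0,0),0),(.4,(0,0,80),0),(0,(-30,-190,170),0)):
            p,o=pose(a,sh,sg,b); j=kin.ik(p,o); print(sg,a,p.round(0),None if j is None else np.round(j,2))
    print(pose(0)[0], W(-46,-46,34))
E
python3 peel.py
```

```text
1 0 [476.  20. 101.] [-0.63  0.32  0.78  2.35 -1.05  0.53  0.1 ]
1 0 [498.  36.  26.] [-0.18  0.46  0.2   2.31 -1.28  0.31  0.3 ]
1 0.2 [499.  37.  48.] [-0.72  0.53  0.77  2.21 -0.9   0.59 -0.18]
1 0.45 [505.  42.  76.] [-0.9   0.66  0.96  2.03 -0.62  0.88 -0.5 ]
1 0.4 [503.  41. 151.] [-0.99  0.51  1.07  2.03 -0.51  0.96 -0.56]
1 0 [ 443. -148.  196.] [-0.52  0.17  1.11  2.23 -0.68  0.83  0.12]
-1 0 [476.  20. 101.] [ 0.05  0.26 -0.01  2.31 -0.66  0.37  2.86]
-1 0 [498.  36.  26.] [ 0.23  0.48 -0.26  2.28 -0.67  0.15  2.88]
-1 0.2 [499.  37.  48.] [-0.15  0.43  0.07  2.18 -0.27  0.42  2.38]
-1 0.45 [505.  42.  76.] [-0.36  0.47  0.22  2.   -0.08  0.77  2.13]
-1 0.4 [503.  41. 151.] [-0.44  0.33  0.33  2.   -0.1   0.87  2.17]
-1 0 [ 443. -148.  196.] [-0.71  0.31  1.4   2.24 -0.83  0.95 -2.85]
[497.52870439  36.44606647  25.54564558] [496.62498233  35.75132345  34.        ]
```

```bash
sed -i 's/B=0.35/B=0.15/' peel.py; python3 peel.py | head -6; cat > s9.py <<'E'
from peel import *
p,o=pose(0,back=70); robot.movep(p,o); st('above'); print(robot.observe()['joints'].round(2))
grip(0.5)
p,o=pose(0,back=25); robot.servo_line(p,feed=150)
st('near')
for c in('side','top'): pic(c,c+'9')
p,o=pose(0); j=kin.ik(p,o); print(j if j is None else j.round(2))
E
python3 s9.py;python3 crop.py side9 100 260 170 390 3
```

```text
1 0 [487.  28. 104.] [-0.84  0.42  0.94  2.22 -0.74  0.68 -0.3 ]
1 0 [496.  35.  25.] [-0.66  0.57  0.7   2.22 -0.96  0.54 -0.12]
1 0.2 [497.  36.  48.] [-0.85  0.66  0.9   2.09 -0.7   0.78 -0.42]
1 0.45 [504.  41.  76.] [-0.92  0.78  0.98  1.91 -0.52  1.07 -0.61]
1 0.4 [502.  40. 151.] [-0.98  0.64  1.05  1.9  -0.43  1.14 -0.65]
1 0 [ 442. -149.  195.] [-0.67  0.23  1.17  2.16 -0.46  0.87 -0.14]
above 22.47 [488.1  27.8  94.7] F [ 0.2 -0.2 -0. ] T [-0.12  0.22 -0.03] g 0.399
[-0.82  0.44  0.91  2.22 -0.76  0.66 -0.27]
near 23.26 [493.1  32.4  49.9] F [ 0.6 -0.9  0.4] T [-0.09  0.24 -0.04] g 0.502
[-0.67  0.57  0.72  2.22 -0.98  0.55 -0.1 ]
```

View pics/side9c.png

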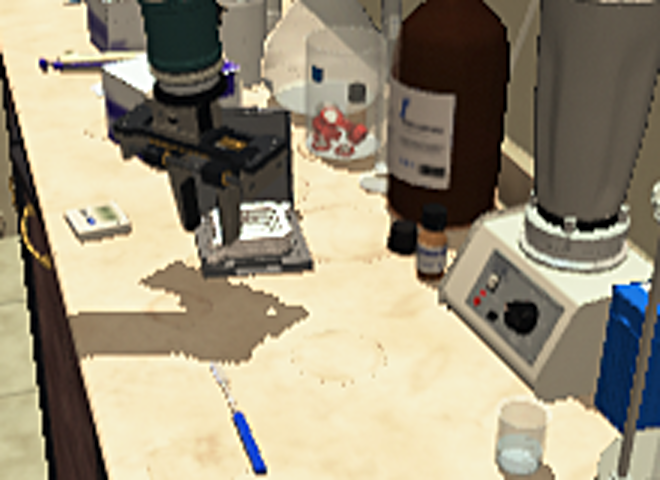

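```bash
cat > s10.py <<'E'
from peel import *
n=D(1,-1,0)/S
p,o=pose(0); robot.servo_line(p,feed=60); a=st('down')
grip(0.22,3); a=st('part'); print('Fn',n@a['contact_force'])
grip(0.0,3); a=st('touch'); print('Fn',n@a['contact_force'])
robot.hold(0.2); a=st('touch'); print('Fn',n@a['contact_force'])
E
python3 s10.py
```

```text
down 23.93 [496.2  35.2  25.1] F [ 0.1 -0.  -0.2] T [-0.11  0.24 -0.01] g 0.497
part 24.48 [496.2  35.4  25.2] F [0.4 1.  0.8] T [-0.15  0.3   0.  ] g 0.22
Fn -0.5301630178829649
touch 24.76 [496.4  35.1  25.2] F [ 0.7 -1.5  0.9] T [-0.28  0.13  0.01] g 0.127
Fn 1.6250429910126816
touch 24.96 [496.3  35.1  25.2] F [ 1.8 -1.   0.2] T [-0.44  0.08  0.  ] g 0.132
Fn 1.8351170163696953
```

```bash
cat > s11.py <<'E'
from peel import *
n=D(1,-1,0)/S
p,o=pose(0)
for d in(0.7,1.4):
    robot.servo_line(p+d*n,feed=20); robot.hold(0.1); F=np.mean([robot.observe()['contact_force'] for _ in range(1)],axis=0); a=st(str(d)); print('Fn',n@F,n@a['contact_force'])
E
python3 s11.py
```

```text
0.7 25.31 [496.4  35.   25.1] F [-0.5  0.2  1.5] T [-0.12  0.25  0.01] g 0.133
Fn -0.5065276633168246 -0.5065276633168246
1.4 25.66 [496.5  34.9  25. ] F [-2.5  2.3  2.7] T [0.44 0.73 0.14] g 0.13
Fn -3.369079651639798 -3.369079651639798
```

```bash
cat > s12.py <<'E'
from peel import *
import sys
sh=0.6*np.array([1,-1,0])/S
p,o=pose(0,sh); robot.servo_line(p,feed=20); grip(0.0,45); st('clamp')
for al in(0.02,0.04,0.06,0.08,0.1,0.12,0.135):
    p,o=pose(al,sh); robot.servo_line(p,feed=30,rotation=o); a=st(f'{al}')
    if a['contact_force'][2]<-12: sys.exit('force')
robot.hold(0.3); st()
for c in('side','top'):
    pic(c,c+'12')
    for nme in('tray_tab','tray_far','second_rim'): print(c,nme,[(q.tolist(),k) for q,k in pin(nme,c)])
E
python3 s12.py;python3 crop.py side12 130 220 210 330 6
```

```text
clamp 26.12 [496.5  34.9  25.1] F [-1.6  1.7  1.5] T [0.2  0.54 0.15] g 0.123
0.02 26.38 [496.3  34.5  27.2] F [-1.8 -0.3 -0.6] T [-0.01  0.51  0.06] g 0.122
0.04 26.62 [496.2  34.5  29.6] F [-2.2 -1.4 -0.9] T [-0.21  0.61  0.08] g 0.124
0.06 26.88 [496.3  34.6  32. ] F [-2.3 -0.2  0.3] T [-0.19  0.64  0.  ] g 0.123
0.08 27.12 [495.9  34.2  34.2] F [-3.6 -2.9  0.2] T [-0.64  1.06  0.06] g 0.119
0.1 27.38 [495.8  34.2  36.6] F [-4.5 -3.2  1.5] T [-0.75  1.21  0.06] g 0.123
0.12 27.62 [496.1  34.4  39. ] F [-4.9 -3.4  0.3] T [-0.78  1.26  0.01] g 0.121
0.135 27.88 [496.1  34.4  40.7] F [-5.1 -3.   2.1] T [-0.83  1.26  0.06] g 0.124
 28.18 [496.1  34.4  40.7] F [-4.8 -3.7  1.7] T [-0.89  1.29  0.06] g 0.121
side tray_tab [([500.0, 37.4, 51.7], 0.68)]
side tray_far [([589.2, 105.0, 32.1], 0.52)]
side second_rim [([549.1, 77.6, 31.3], 0.46)]
top tray_tab []
top tray_far []
top second_rim []
```

View pics/side12c.png

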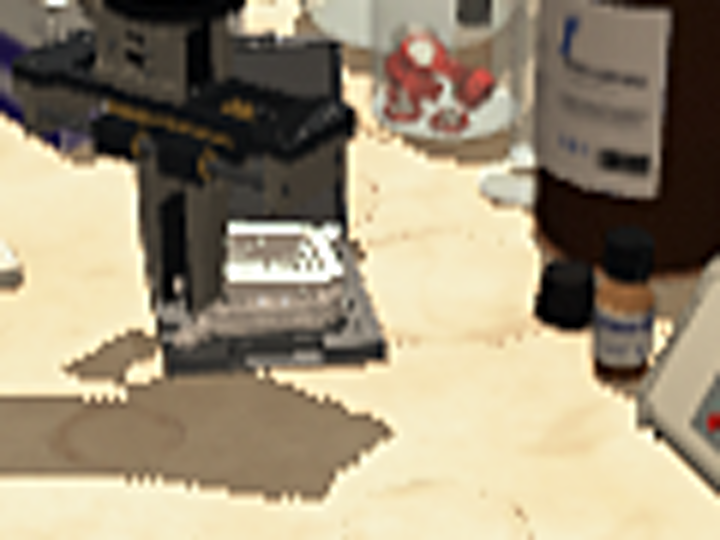

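The tray is tilted with its tab at about 51 mm and the far corner at about 32 mm, and the second tray shows no movement. The side load of about 6 N comes from pushing towards +u, so I'll ease outward and keep peeling.

```bash
cat > s13.py <<'E'
from peel import *
import sys
u=np.array([1,1,0])/S
out=0.0
for al in np.arange(0.155,0.36,0.02):
    a=robot.observe(); Fu=D(*u)@a['contact_force']
    out+=np.clip(-Fu*0.15,-0.8,0.8)
    sh=0.6*np.array([1,-1,0])/S-out*u+np.array([0,0,max(0,(al-.2)*20)])
    p,o=pose(al,sh); robot.servo_line(p,feed=35,rotation=o); a=st(f'{al:.3f} out {out:.2f}')
    if a['contact_force'][2]<-8: sys.exit('force')
print('out',out)
for c in('side',):
    pic(c,c+'13')
    for nme in('tray_tab','tray_far','second_rim','tray'): print(c,nme,[(q.tolist(),k) for q,k in pin(nme,c)])
E
python3 s13.py;python3 crop.py side13 130 220 210 330 6
```

```text
0.155 out 0.80 28.82 [496.3  34.7  43.1] F [-4.1 -2.4  1.6] T [-0.62  1.02  0.  ] g 0.121
0.175 out 1.51 29.07 [497.7  35.4  45.8] F [ 0.4  0.3 -0.3] T [0.05 0.06 0.05] g 0.122
0.195 out 1.44 29.32 [497.2  35.3  47.9] F [ 0.6 -0.3 -0.5] T [ 0.02  0.13 -0.  ] g 0.121
0.215 out 1.39 29.57 [497.1  35.3  50.4] F [ 0.3 -0.5 -1.2] T [-0.    0.09 -0.02] g 0.126
0.235 out 1.40 29.82 [497.3  35.4  53. ] F [0.  0.6 0.1] T [0.02 0.11 0.02] g 0.123
0.255 out 1.34 30.07 [497.6  35.7  55.7] F [-0.6  1.  -0.7] T [0.02 0.05 0.  ] g 0.12
0.275 out 1.32 30.32 [498.   36.   58.4] F [-0.7 -0.3 -0.7] T [ 0.04  0.02 -0.02] g 0.116
0.295 out 1.43 30.57 [498.4  36.3  61. ] F [-0.3  0.5 -1. ] T [0.03 0.01 0.05] g 0.12
0.315 out 1.42 30.82 [498.9  36.7  63.7] F [-0.1  0.1 -0. ] T [ 0.01 -0.02 -0.01] g 0.123
0.335 out 1.42 31.07 [499.4  37.1  66.3] F [-0.  -0.4 -0.5] T [ 0.06 -0.    0.04] g 0.123
0.355 out 1.47 31.32 [499.9  37.5  68.9] F [-0.2  0.3 -0.5] T [ 0.08 -0.05  0.04] g 0.122
out 1.4677803020147506
side tray_tab [([503.8, 39.6, 76.4], 0.58), ([388.0, 175.0, 5.1], 0.29)]
side tray_far [([593.0, 105.6, 33.4], 0.51)]
side second_rim []
side tray [([551.3, 80.6, 51.8], 0.68)]
```

View pics/side13c.png

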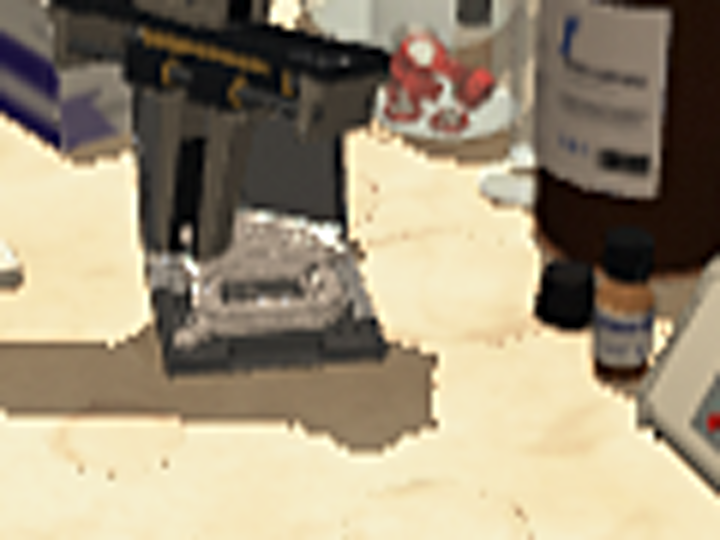

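The tray snapped free at about α=0.165; no load since then. Lifting, levelling and moving it aside.

```bash
cat > s14.py <<'E'
from peel import *
u=np.array([1,1,0])/S
b=0.6*np.array([1,-1,0])/S-1.47*u
p,o=pose(.355,b+[0,0,40]); robot.servo_line(p,feed=80,rotation=o); st('up')
p,o=pose(.355,b+[0,-15,120]); robot.servo_line(p,feed=150,rotation=o); st('up2')
p,o=pose(.0,b+[-20,-120,165]); robot.servo_line(p,feed=120,rotation=o)
p,o=pose(.0,b+[-20,-200,165]); robot.servo_line(p,feed=100,rotation=o); robot.hold(.5); st('there')
print('expect',W(-20,-200,195))
for c in('side','top'):
    pic(c,c+'14')
    for nme in('tray','tray_tab','tray_far','second_rim','lid_lip','spatula','beaker','vial','timer'): print(c,nme,[(q.tolist(),k) for q,k in pin(nme,c)])
E
python3 s14.py;python3 crop.py side14 100 260 170 390 3; python3 crop.py top14 130 290 150 370 3
```

```text
up 32.18 [499.8  37.7 106.2] F [0.9 0.1 0.2] T [ 0.06 -0.03 -0.04] g 0.119
up2 32.88 [497.3  23.  185.3] F [-0.8 -0.5 -1.2] T [0.13 0.02 0.08] g 0.124
there 35.41 [ 449.7 -161.6  190.1] F [ 1.1  0.5 -0.8] T [-0.17  0.25 -0.01] g 0.119
expect [ 502.4419336  -120.31969589  195.        ]
side tray [([503.6, -119.4, 195.9], 0.74)]
side tray_tab [([451.9, -158.6, 199.1], 0.83), ([546.6, 75.5, 4.1], 0.49)]
side tray_far [([546.5, -93.1, 197.4], 0.9)]
side second_rim [([552.2, 78.7, 30.7], 0.61)]
side lid_lip [([566.9, 169.9, 137.2], 0.67)]
side spatula [([456.8, -230.6, 0.5], 0.48)]
side beaker [([671.4, -367.2, -1.6], 0.89)]
side vial []
side timer [([390.9, 180.0, 3.9], 0.59)]
top tray [([500.9, -122.6, 194.1], 0.89)]
top tray_tab [([449.9, -159.4, 198.4], 0.57), ([545.6, 75.6, 32.6], 0.54)]
top tray_far [([545.7, -88.0, 192.0], 0.84)]
top second_rim [([548.5, 76.4, 31.5], 0.89)]
top lid_lip [([558.5, 164.0, 141.7], 0.64)]
top spatula []
top beaker [([666.0, -372.2, 5.5], 0.71)]
top vial [([720.1, -44.8, 2.7], 0.71)]
top timer [([384.9, 176.1, -0.9], 0.95)]
```

View pics/side14c.png

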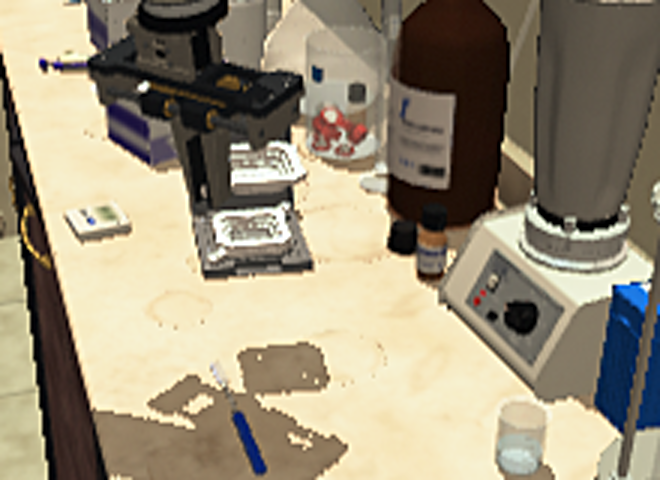

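View pics/top14c.png

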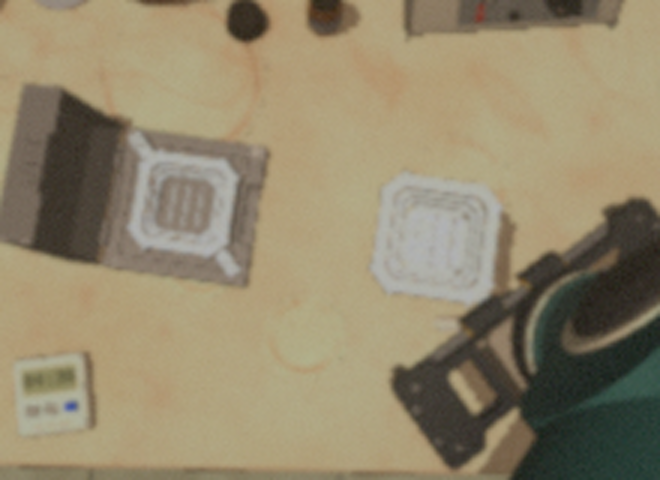

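```bash
python3 - <<'E'
from h import *
a=st(); print(np.abs(a['joint_velocities']).max()); print(robot.job_done())
E
```

```text
36.41 [ 449.6 -161.7  190.1] F [-0.3  0.5 -0.8] T [-0.16  0.25  0.07] g 0.117
0.0016625961699950386
the job is handed in; nothing more can be done
None
```

The top tray is out of the case and the job was handed in at about 36 s of the 53 s allowed; no verdict is reported.

**What I did:** I put the spatula's blade in the notch under the lip, prised the lid up and swept it open with the spatula. I laid the spatula back on the counter and gripped the tab. I then peeled the tray about its far corner until it snapped free, and carried it aside level.

**Last checks:**
- **Peel:** The tab stood at about 50 mm while the far corner was at about 32 mm.
- **Tray:** It is held at about (502, -121) mm, with the underside of its rim 195 mm up. It is about 200 mm from the case's middle, level within the measurement error, and at rest.
- **Lid:** It stands at about 1.8 rad.
- **Second tray:** The top of its rim measured about 31 mm, against 30 mm by my reckoning when seated. The pinpoint error of about 4 mm is coarser than the 3 mm limit, but no lifting force above about 1.5 N was seen.
- **Spatula:** It shows flat on the counter in the side view. The top view could not confirm it, because the arm hid it.
- **Bystanders:** The beaker, vial and timer are where they started, within the measurement error. The side camera missed the vial in the last check, but the top camera found it.

**Disagreements:** While peeling there was a side load of about 6 N, because my estimate of the turning point was slightly off. I eased outward and it vanished when the tray came free.

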